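# Put the impact sockets back in their tray by size

### The arm

A 6-joint arm with a two-finger parallel gripper is mounted at the origin on a cart in front of the work surface, level with it; the furniture and walls round the work are solid. World frame = base frame: x ahead of the robot, y to its left, z up, the work surface at z = 0. Lengths are in m, angles in rad, forces in N, time in s.
With the tool pointing down it reaches from about 0.25 to 0.775 m from the base axis. Payload 4 kg.
Tool frame: the origin (TCP) lies midway between the tips of the shut fingers; the grasp point (between the pads) lies 19 mm behind it (robot.hold_point_z is the distance from the TCP to the grasp point, in m); z points along the fingers, y is the line along which they close (so a half turn about z gives the same grasp; the last joint's range is limited). The gripper opens to 94 mm and grips with 3 to 60 N. Pads are 16 mm wide; open, the fingers measure 119 mm over their backs; the gripper's body (75 mm by 177 mm) begins 78 mm behind the grasp point.
Start: joints at [-1.413, 0.087, 1.371, -0, 1.684, -0.103], TCP at [0.142, -0.531, 0.206] pointing down, gripper open.
Joint ranges: [-3.1, 3.1], [-0.76, 2.03], [0.27, 2.55], [-1.08, 4.22], [0.17, 2.65], [-2.57, 2.57]. Speed limits (rad/s): [2.79, 2.79, 3.14, 3.14, 3.14, 3.14].

### API

Orientations are given as [roll, pitch, yaw] about the fixed x, y, z axes, in that order (R = Rz(yaw) Ry(pitch) Rx(roll)).
In Python, from bench import readout, imaging, robot gives the robot as it stands.
- The arm moves only by the tool carry_out, never from a script. Its argument "motion" is text: rows parted by semicolons, each of 7 numbers parted by spaces: the shift along the tool's x, y, z each as a share of 200 mm, from -1 to 1, then the turn, a rotation vector about the tool's x, y, z each as a share of 120 degrees, from -1 to 1, then the opening, from 0 (shut) to 1 (fully open). A call has 1 to 12 rows; each row shifts and turns the commanded pose from where the row before left it, along the tool's axes as they then stand; what a row does not reach is not made up. A row lasts 1/8 s, in which the tool goes at most 62.5 mm and 10.7 degrees, less where a joint would pass 70% of its speed; a pose out of reach is approached as far as the arm can. A call with a number of a shift or a turn outside -1 to 1 is refused whole. A call with a gripper value outside its range is refused whole. The fingers move at their own pace and stop on an object; the grip force is fixed at half the most. Time passes only in rows, so rows that do not move let the fingers close. It gives the time, the measured TCP pose, the force, the opening and the grip force at its end, in the units of the state.
- readout.get_obs(): the state, without advancing time (a new reading comes with each control period).
- imaging.snapshot(name): name is "scene" or "top" or "wrist"; returns a dict with "pixels" (384x512x3 uint8, red, green, blue), "fx", "fy", "cx", "cy" (pixels), "dist_coeffs" ([k1, k2, p1, p2, k3] as OpenCV has them; the pictures are not rectified), "R" (3x3) and "t" (3): a world point X has camera coordinates R X + t. Camera axes: x right, y down, z forward; pixel columns grow to the right and rows downward; lengths in m; the calibration is good to about 2 mm. A picture is of the moment at which its call begins. There is no depth.
- robot.close_job(): hands the job in; it is judged then, once.
The state is a dict: "time": time; "joint_positions": joint angles; "qvel": joint speeds; "joint_torque": joint torques, N m; "tool_pos": TCP position; "ee_rot": TCP orientation; "wrist_force": force on the tool from outside, world axes, zero at the start; "wrist_torque": the same for the moment, N m; "width": finger opening in m; "finger_force": force on a finger pad.
Only numpy, scipy, OpenCV 4.12 (cv2) and the standard library are available. Lean on these libraries where they do the work, as an engineer would, in place of code of your own. Each camera call takes 0.05 s, during which the arm holds its last target. There are 200 camera calls.

### The job

The four impact sockets have been left standing about on the bench after a job. Put each one back in the socket tray, in the cup that is made for its diameter, standing upright with the hexagon opening up and right down on the cup's floor, so that the tray is complete; a small socket also drops into a bigger cup, but that is not its place.

Things in the scene. Friction and masses are not known exactly. Their poses are not given: they have to be found in the camera images.
- socket_23: the smallest of four loose black steel impact sockets: a plain cylinder 23 mm in outside diameter and 50 mm tall, hexagon hole in its top, standing upright on a plywood board 21 mm thick; 0.06 to 0.41 kg. Origin: centre of its underside; z is up along its axis.
- socket_29: the second smallest of four loose black steel impact sockets: a plain cylinder 29 mm in outside diameter and 56 mm tall, hexagon hole in its top, standing upright on a plywood board 21 mm thick; 0.06 to 0.41 kg. Origin: centre of its underside; z is up along its axis.
- socket_36: the second largest of four loose black steel impact sockets: a plain cylinder 36 mm in outside diameter and 63 mm tall, hexagon hole in its top, standing upright on a plywood board 21 mm thick; 0.06 to 0.41 kg. Origin: centre of its underside; z is up along its axis.
- socket_43: the largest of four loose black steel impact sockets: a plain cylinder 43 mm in outside diameter and 72 mm tall, hexagon hole in its top, standing upright on a plywood board 21 mm thick; 0.06 to 0.41 kg. Origin: centre of its underside; z is up along its axis. The board lies along the bench, 60 degrees from x toward y; a post and racks rise 30 mm behind it, a broom leans in from its left.
- cup_23: the smallest of four round grey cups fixed 2 by 2, 66 mm apart, in any order, in the dark square socket tray (133 mm wide, 12 mm high) on the board; made for the 23 mm socket. Well 29 mm wide inside, mouth flared to 37 mm, outside 39 mm. Origin: centre of its underside, about 29 mm above the bench; z up. Its floor is 4 mm, its rim 20 mm above the origin.
- cup_29: the second smallest of four round grey cups fixed 2 by 2, 66 mm apart, in any order, in the dark square socket tray (133 mm wide, 12 mm high) on the board; made for the 29 mm socket. Well 35 mm wide inside, mouth flared to 43 mm, outside 45 mm. Origin: centre of its underside, about 29 mm above the bench; z up. Its floor is 4 mm, its rim 20 mm above the origin.
- cup_36: the second largest of four round grey cups fixed 2 by 2, 66 mm apart, in any order, in the dark square socket tray (133 mm wide, 12 mm high) on the board; made for the 36 mm socket. Well 42 mm wide inside, mouth flared to 50 mm, outside 52 mm. Origin: centre of its underside, about 29 mm above the bench; z up. Its floor is 4 mm, its rim 20 mm above the origin.
- cup_43: the largest of four round grey cups fixed 2 by 2, 66 mm apart, in any order, in the dark square socket tray (133 mm wide, 12 mm high) on the board; made for the 43 mm socket. Well 49 mm wide inside, mouth flared to 57 mm, outside 59 mm. Origin: centre of its underside, about 29 mm above the bench; z up. Its floor is 4 mm, its rim 20 mm above the origin.
There are look-alikes about, which are no part of the job. What is shaped like the socket_23 but blue or yellow is not meant.

How it is judged:
By the outcome, as a careful person would: the job done as asked, in the order asked, and still so for the second after the job is handed in, with the robot touching nothing.
It also fails if it takes over 96 s, if anything falls off the work surface, if the arm or the gripper's body presses on something with over 40 N, if the wrist force passes 120 N, or if a joint passes its speed limit or range.

## Working session

There is one attempt and no reset: what is moved stays moved. The work goes in short steps, Python scripts to look and compute and a tool call to move; the robot and the scene stay as the last step left them, time stands still between calls to the robot, and variables do not carry over. Pictures are saved under pics/ and viewed, at most 14 in all, crops included, and the job is handed in when it is done.

Besides the shell and the picture viewer there is one more tool, called after "Call:" as name(argument=value, ...), one argument or row to a line, values as JSON. carry_out: Moves the arm, as the interface text tells. Its arguments: {"type":"object","properties":{"motion":{"type":"string"}},"required":["motion"]}

```bash
mkdir -p pics; cat > h.py <<'E'
import numpy as np, cv2
from bench import readout, imaging, robot
def snap(n,f):
    s=imaging.snapshot(n); cv2.imwrite(f'pics/{f}.png',cv2.cvtColor(s['pixels'],cv2.COLOR_RGB2BGR)); np.save(f'pics/{f}.npy',s,allow_pickle=True); return s
def load(f): return np.load(f'pics/{f}.npy',allow_pickle=True).item()
def KD(s): return np.array([[s['fx'],0,s['cx']],[0,s['fy'],s['cy']],[0,0,1.]]),np.array(s['dist_coeffs'],float)
def ray(s,uv,z):
    K,d=KD(s);R=np.array(s['R']);t=np.array(s['t'])
    p=cv2.undistortPoints(np.array(uv,float).reshape(-1,1,2),K,d).reshape(-1,2)
    D=np.c_[p,np.ones(len(p))]@R; C=-R.T@t
    return C+D*((z-C[2])/D[:,2])[:,None]
def proj(s,X):
    K,d=KD(s);return cv2.projectPoints(np.array(X,float).reshape(-1,1,3),cv2.Rodrigues(np.array(s['R']))[0],np.array(s['t'],float),K,d)[0].reshape(-1,2)
E
python3 - <<'E'
from h import *
a=snap('scene','s0');b=snap('top','t0');c=snap('wrist','w0')
for s in(a,b,c):R=np.array(s['R']);print(-R.T@s['t'],R[2])
cv2.imwrite('pics/a.png',np.vstack([np.hstack([cv2.imread(f'pics/{n}.png') for n in('s0','w0')])])[:, :] if 0 else cv2.resize(np.hstack([cv2.imread('pics/s0.png'),cv2.imread('pics/w0.png')]),(800,300)))
o=readout.get_obs();print(o['tool_pos'],o['ee_rot'],o['time'],o['width'],robot.hold_point_z)
E
```

```text
[ 0.18328236 -0.69169561  0.6558623 ] [ 0.35674627  0.70189379 -0.61650403]
[ 3.75940847e-01 -8.90013716e-04  1.28342097e+00] [ 0.13097631  0.00099581 -0.991385  ]
[ 0.2216562  -0.51013039  0.38356293] [-0.27370453 -0.07129648 -0.95916768]
[ 0.14175705 -0.53100037  0.20458969] [-3.13993989e+00 -1.75054634e-04  2.60811283e-01] 0.15 0.09393752302937099 0.0188
```

View pics/t0.png

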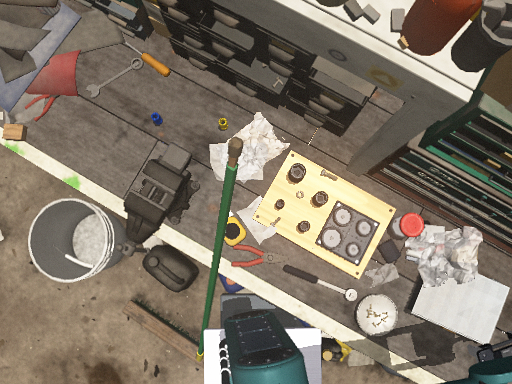

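View pics/s0.png

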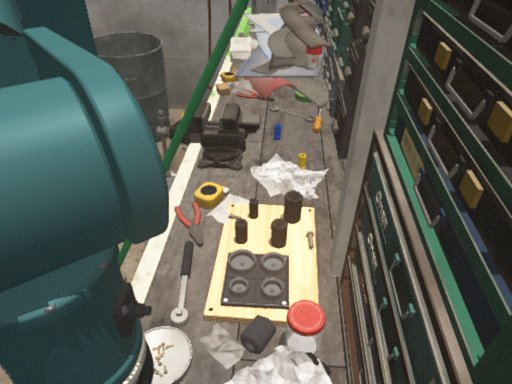

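The top view shows the board around (320,210), with the tray at (346,232) and four black sockets at about (297,173), (320,199), (280,204) and (304,227). The look-alikes are the blue one at (157,118), the yellow one at (223,124) and a black object at (390,250). I'll zoom in on the board next.

```bash
python3 - <<'E'
from h import *
t=cv2.imread('pics/t0.png')[145:285,245:405];s=cv2.imread('pics/s0.png')[180:330,195:335]
cv2.imwrite('pics/c.png',np.hstack([cv2.resize(t,(400,350),interpolation=cv2.INTER_CUBIC),cv2.resize(s,(327,350),interpolation=cv2.INTER_CUBIC)]))
S=load('t0');Q=load('s0')
g=[(297,173),(320,199),(280,204),(304,227)]
print(ray(S,g,.08)[:,:2].round(3).tolist())
print('tray',ray(S,[(342,215),(364,228),(332,237),(354,249)],.049).round(3)[:,:2].tolist())
print('corners',ray(S,[(293,151),(253,222),(397,205),(360,277)],.021).round(3)[:,:2].tolist())
print('post/racks', ray(S,[(360,165),(375,175)],.021)[:,:2].round(3).tolist())
E
```

```text
[[0.564, -0.099], [0.495, -0.157], [0.483, -0.052], [0.422, -0.114]]
tray [[0.454, -0.219], [0.418, -0.278], [0.396, -0.191], [0.363, -0.249]]
corners [[0.636, -0.094], [0.44, 0.019], [0.481, -0.379], [0.287, -0.269]]
post/racks [[0.594, -0.28], [0.566, -0.321]]
```

View pics/c.png

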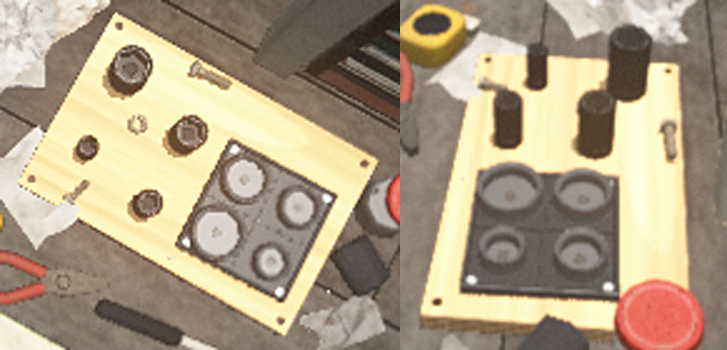

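View pics/w0.png

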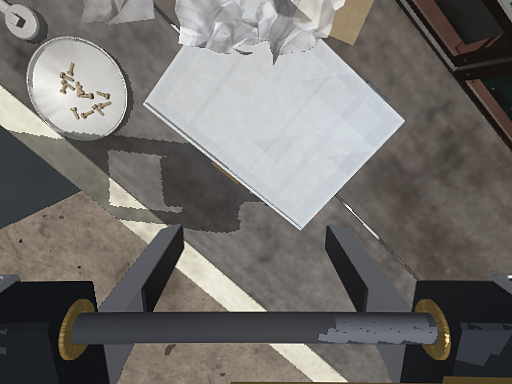

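```bash
cat >> h.py <<'E'
from scipy.spatial.transform import Rotation as Rot
def rel(target,o=None):
    o=o or readout.get_obs(); R=Rot.from_euler('xyz',o['ee_rot']).as_matrix()
    return (R.T@(np.array(target)-o['tool_pos'])/.2).round(4)
E
python3 - <<'E'
from h import *
S=load('t0');Q=load('s0')
print(S['fx'],Q['fx'],load('w0')['fx'])
C=lambda s:-np.array(s['R']).T@s['t']
d=lambda s,uv:(lambda p:(p-C(s))/np.linalg.norm(p-C(s)))(ray(s,[uv],0)[0]) 
# scene plane through broom (camera-frame dirs, valid above horizon too)
def dirn(s,uv):
    K,dc=KD(s);p=cv2.undistortPoints(np.array([[uv]],float),K,dc)[0,0];return np.array(s['R']).T@np.r_[p,1]
n=np.cross(dirn(Q,(238,20)),dirn(Q,(172,150)))
for uv in[(235,150),(230,180),(225,225),(217,260),(205,340)]:
    v=dirn(S,uv);k=n@(C(Q)-C(S))/(n@v);print(uv,(C(S)+k*v).round(3))
print(rel([.31,-.35,.30]))
E
```

```text
462.3743634124572 383.0330378545762 294.03776731995566
(235, 150) [0.536 0.041 0.52 ]
(230, 180) [0.496 0.054 0.445]
(225, 225) [0.42  0.074 0.308]
(217, 260) [0.342 0.105 0.159]
(205, 340) [ 0.043  0.201 -0.393]
[ 1.0462 -0.6583 -0.4758]
```

Call:
carry_out(
  motion="0.209 -0.132 -0.095 0 0 0 1; 0.209 -0.132 -0.095 0 0 0 1; 0.209 -0.132 -0.095 0 0 0 1; 0.209 -0.132 -0.095 0 0 0 1; 0.209 -0.132 -0.095 0 0 0 1; 0 0 0 0 0 -0.0866 1; 0 0 0 0 0 -0.0866 1; 0 0 0 0 0 -0.0866 1; 0 0 0 0 0 -0.0866 1; 0 0 0 0 0 -0.0866 1; 0 0 0 0 0 -0.0866 1; 0 0 0 0 0 -0.0866 1",
)

```text
time: 1.65
tool_pos: [0.3096, -0.3498, 0.3001]
ee_rot: [-3.141, -0.001, 1.536]
wrist_force: [0.2, 0.1, 0.7]
width: 0.0938
finger_force: 0.0
```

Call:
carry_out(
  motion="0 0 0 0 0 -0.0866 0.8; 0 0 0 0 0 -0.0866 0.8; 0 0 0 0 0 -0.0866 0.8; 0 0 0 0 0 -0.0866 0.8; 0 0 0 0 0 -0.0866 0.8; 0 0 0 0 0 -0.0866 0.8; 0 0 0 0 0 0 0.8",
)

```text
time: 2.52
tool_pos: [0.3096, -0.3499, 0.3001]
ee_rot: [3.141, -0.001, 2.617]
wrist_force: [-0.6, 0.0, 0.0]
width: 0.0753
finger_force: 0.0
```

```bash
python3 - <<'E'
from h import *
o=readout.get_obs();print(o['tool_pos'],o['ee_rot'],o['joint_positions'],o['wrist_force'])
print(rel([.49,-.18,.30]))
E
```

```text
[ 0.30963363 -0.34985011  0.3001365 ] [ 3.14133630e+00 -5.99777059e-04  2.61654916e+00] [-9.67733129e-01 -9.65416384e-02  1.36780403e+00 -2.64671970e-05
  1.87098203e+00 -2.01349370e+00] [-0.55800788  0.03393527  0.00942038]
[-3.5470e-01  1.1869e+00  8.0000e-04]
```

Call:
carry_out(
  motion="-0.071 0.237 0 0 0 0 0.8; -0.071 0.237 0 0 0 0 0.8; -0.071 0.237 0 0 0 0 0.8; -0.071 0.237 0 0 0 0 0.8; -0.071 0.237 0 0 0 0 0.8; 0 0 0 0 0 0 0.8",
)

```text
time: 3.28
tool_pos: [0.491, -0.1778, 0.2995]
ee_rot: [3.141, -0.002, 2.621]
wrist_force: [-0.0, -0.8, 0.2]
width: 0.0755
finger_force: 0.0
```

```bash
python3 - <<'E'
from h import *
snap('wrist','w1')
E
```

```text
(no output)
```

View pics/w1.png

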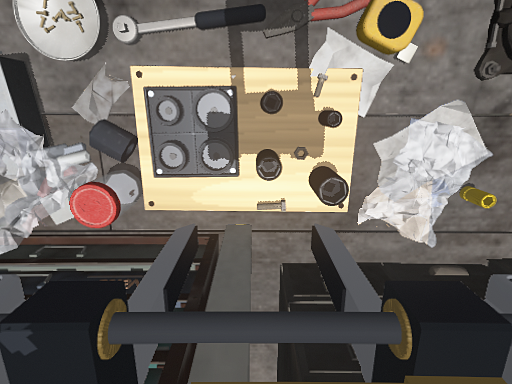

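Wrist view: the sockets are at 29 → (271,101), 23 → (330,118), 36 → (267,166) and 43 → (328,186). The cups are 23 (169,110), 43 (214,110), 29 (173,155) and 36 (217,155), with white tray dots at the corners. The lying dark cylinder at (113,140), the nut at (300,153) and the yellow one at (480,197) are not wanted. Next I'll refine these and check them in one crop.

```bash
cat > m.py <<'E'
from h import *
S=load('w1');im=cv2.cvtColor(S['pixels'],cv2.COLOR_RGB2BGR);k=5
x0,y0,x1,y1=130,70,360,215
g=cv2.cvtColor(im,cv2.COLOR_BGR2GRAY)
# tray dots
m=(im.min(2)>185).astype(np.uint8);m[:,:140]=0;m[:,245:]=0;m[:80]=0;m[185:]=0
n,l,st,c=cv2.connectedComponentsWithStats(m)
dots=[c[i] for i in range(1,n) if 3<st[i,4]<60];print('dots',np.round(dots,1).tolist())
D=ray(S,dots,.033)[:,:2];print(D.round(4).tolist())
big=cv2.resize(im,None,fx=k,fy=k,interpolation=cv2.INTER_CUBIC);gb=cv2.cvtColor(big,cv2.COLOR_BGR2GRAY)
out=big.copy()
for nm,d,h,uv in[(23,23,50,(330,118)),(29,29,56,(271,101)),(36,36,63,(267,166)),(43,43,72,(328,186))]:
    z=.021+h/1000
    P=ray(S,[uv],z)[0];q=proj(S,[P,P+[d/2000,0,0],P+[0,d/2000,0]]);r=np.linalg.norm(q[1:]-q[0],axis=1).mean()
    a=int(r*1.9);u,v=uv;R=np.s_[(v-a)*k:(v+a)*k,(u-a)*k:(u+a)*k]
    hc=cv2.HoughCircles(cv2.GaussianBlur(gb[R],(5,5),0),cv2.HOUGH_GRADIENT_ALT if 0 else cv2.HOUGH_GRADIENT,1.5,8,param1=60,param2=12,minRadius=int(r*k*.9),maxRadius=int(r*k*1.1))
    cc=hc[0][:3] if hc is not None else []
    for i,(cx,cy,cr) in enumerate(cc):
        U=((cx+.5)/k-.5+u-a,(cy+.5)/k-.5+v-a)
        print(nm,i,'px',np.round(U,1),'r',cr/k,'exp',r.round(2),ray(S,[U],z)[0,:2].round(4))
        if i==0: cv2.circle(out,(int(cx+(u-a)*k),int(cy+(v-a)*k)),int(cr),(0,0,255),1)
cv2.imwrite('pics/c1.png',cv2.resize(out[y0*k:y1*k,x0*k:x1*k],(800,504)))
E
python3 m.py
```

```text
dots [[145.5, 85.0], [152.0, 85.0], [150.4, 93.4], [229.4, 92.0], [202.0, 115.7], [208.3, 109.1], [144.4, 144.3], [204.5, 151.8], [206.6, 154.6], [205.0, 160.8], [159.0, 171.0], [232.4, 170.0]]
[[0.3171, -0.2561], [0.3217, -0.2481], [0.3298, -0.2567], [0.3839, -0.1577], [0.3919, -0.2094], [0.3887, -0.1964], [0.3841, -0.3068], [0.4382, -0.2347], [0.4434, -0.2343], [0.4502, -0.2416], [0.4284, -0.3115], [0.4833, -0.2126]]
23 0 px [325.8 118. ] r 8.07 exp 8.75 [ 0.4794 -0.061 ]
23 1 px [332.4 118.2] r 9.42 exp 8.75 [ 0.4842 -0.0535]
23 2 px [327.2 118.8] r 9.42 exp 8.75 [ 0.4815 -0.0598]
29 0 px [271. 102.] r 11.55 exp 11.43 [ 0.4248 -0.1149]
29 1 px [268.  103.2] r 12.21 exp 11.43 [ 0.4242 -0.119 ]
29 2 px [271.  100.2] r 10.89 exp 11.43 [ 0.4229 -0.1139]
36 0 px [267.  160.4] r 11.87 exp 13.1 [ 0.488  -0.1564]
36 1 px [268.6 166.6] r 13.219999 exp 13.1 [ 0.4965 -0.1589]
36 2 px [268.6 162.2] r 14.210001 exp 13.1 [ 0.4911 -0.1558]
43 0 px [331.2 191. ] r 14.51 exp 15.62 [ 0.5666 -0.1008]
43 1 px [334.2 189.8] r 14.18 exp 15.62 [ 0.5671 -0.0966]
43 2 px [331.4 188.8] r 16.49 exp 15.62 [ 0.5641 -0.0992]
```

View pics/c1.png

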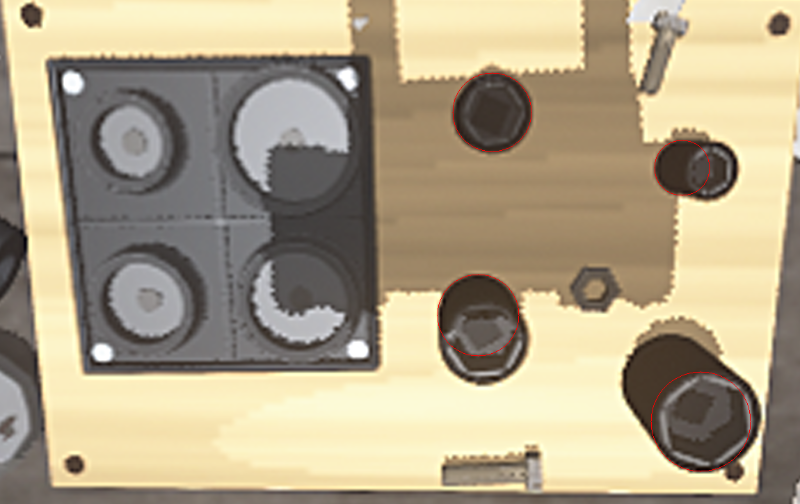

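The choice is confirmed: the four sockets stand on the board, with top centres at about 23 (333,119), 29 (272,102), 36 (269,167) and 43 (333,190). The tray dots form a clean 113 mm square.

```bash
python3 - <<'E'
from h import *
S=load('w1')
g=cv2.cvtColor(S['pixels'],cv2.COLOR_RGB2GRAY)
for nm,h,uv in[(23,50,(333.4,118.9)),(29,56,(271.7,101.9)),(36,63,(268.9,166.9)),(43,72,(332.8,189.9))]:
    P=ray(S,[uv],.021+h/1000)[0]; b=proj(S,[P-[0,0,h/1000]])[0]
    print(nm,P.round(4),'base px crop',((b-[130,70])*3.478).round(0), 'hover',rel([P[0],P[1],P[2]+.03]))
print(proj(S,[readout.get_obs()['tool_pos']]))
E
```

```text
23 [ 0.4856 -0.0527  0.071 ] base px crop [678. 166.] hover [0.3333 0.5382 0.9942]
29 [ 0.4252 -0.1142  0.077 ] base px crop [485. 113.] hover [0.4416 0.1209 0.9646]
36 [ 0.4971 -0.1586  0.084 ] base px crop [476. 310.] hover [0.0194 0.1077 0.929 ]
43 [ 0.5664 -0.0982  0.093 ] base px crop [665. 375.] hover [-0.1301  0.5421  0.8835]
[[252.01882344 236.38638895]]
```

Call:
carry_out(
  motion="0.11 0.03 0.241 0 0 -0.006 0.7; 0.11 0.03 0.241 0 0 0 0.7; 0.11 0.03 0.241 0 0 0 0.7; 0.11 0.03 0.241 0 0 0 0.7; 0 0 0 0 0 0 0.7",
)

```text
time: 3.95
tool_pos: [0.4185, -0.1144, 0.1019]
ee_rot: [-3.139, -0.013, 2.629]
wrist_force: [1.0, 0.5, 0.6]
width: 0.0657
finger_force: 0.0
```

```bash
python3 - <<'E'
from h import *
S=snap('wrist','w2');im=cv2.imread('pics/w2.png')
o=readout.get_obs();print(o['tool_pos'],o['ee_rot'])
p=proj(S,[o['tool_pos'],[.4252,-.1142,.077],[.4252,-.1142,.021]]);print(p)
for q in p:cv2.drawMarker(im,tuple(int(v) for v in q),(0,0,255),0,8)
cv2.imwrite('pics/w2m.png',cv2.resize(im[100:340,130:390],(780,600*0+720-120)))
print(rel([.4252,-.1142,.049]))
E
```

```text
[ 0.4228772  -0.11636231  0.1065787 ] [-3.14051678e+00 -3.14033007e-03  2.62907835e+00]
[[255.33366275 246.28480295]
 [259.32660139 229.98869245]
 [258.48603166 206.62661685]]
[-0.0057  0.0154  0.2879]
```

View pics/w2m.png

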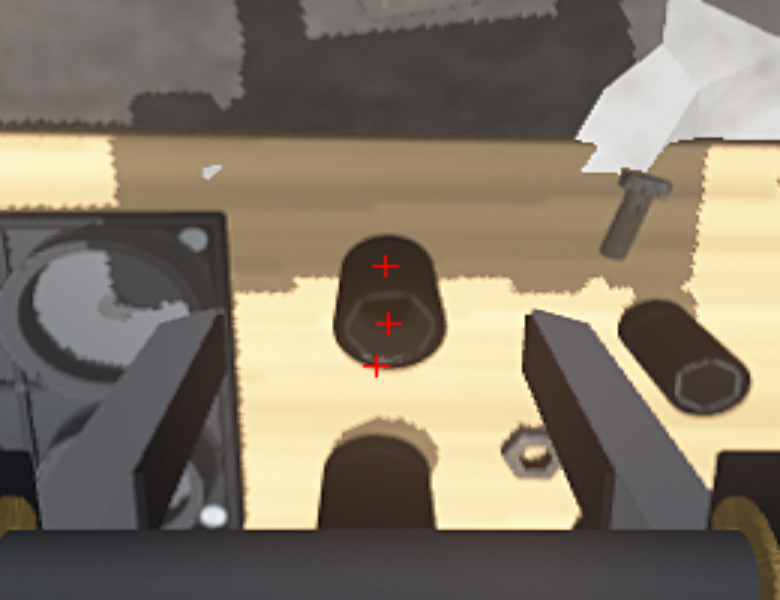

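Wrist view: the marker sits on socket 29's hexagon at about (259,230), and the fingers are clear on both sides.

Call:
carry_out(
  motion="-0.003 0.008 0.144 0 0 0 0.7; -0.003 0.008 0.144 0 0 0 0.7; 0 0 0 0 0 0 0.7; 0 0 0 0 0 0 0; 0 0 0 0 0 0 0; 0 0 0 0 0 0 0; 0 0 0 0 0 0 0; 0 0 0 0 0 0 0",
)

```text
time: 5.0
tool_pos: [0.4276, -0.114, 0.0505]
ee_rot: [-3.141, 0.001, 2.631]
wrist_force: [-0.6, -0.9, 1.3]
width: 0.0283
finger_force: 29.9
```

```bash
python3 - <<'E'
from h import *
print(readout.get_obs()['tool_pos'],readout.get_obs()['width'],rel([.4194,-.2794,.061+.06]))
E
```

```text
[ 0.4275516  -0.11402163  0.05050648] 0.028337172997683305 [-0.3687 -0.7416 -0.3519]
```

```bash
cat >> h.py <<'E'
CUP={23:(.3615,-.2476),29:(.4194,-.2794),36:(.4512,-.2216),43:(.3934,-.1898)}
SOC={23:(.4856,-.0527,.043),29:(.4252,-.1142,.049),36:(.4971,-.1586,.056),43:(.5664,-.0982,.065)}
def place(n,dz,o=None):
    "run after grasp: TCP above cup, keeping tool-x offset of the socket"
    o=o or readout.get_obs();x=Rot.from_euler('xyz',o['ee_rot']).as_matrix()[:,0]
    e=x@(np.array(SOC[n])-o['tool_pos']);T=np.r_[CUP[n],o['tool_pos'][2]+.012+dz]-e*np.array([x[0],x[1],0])
    print('slip',e.round(4),'target',T.round(4),'rel',rel(T,o));return T
E
python3 -c "
from h import *
place(29,.06)"
```

```text
slip 0.002 target [ 0.4211 -0.2804  0.1225] rel [-0.3785 -0.7416 -0.3594]
```

Call:
carry_out(
  motion="0 0 -0.25 0 0 0 0; 0 0 -0.25 0 0 0 0; -0.095 -0.185 0 0 0 0 0; -0.095 -0.185 0 0 0 0 0; -0.095 -0.185 0 0 0 0 0; -0.094 -0.186 0 0 0 0 0; 0 0 0.14 0 0 0 0; 0 0 0 0 0 0 0; 0 0 0 0 0 0 0",
)

```text
time: 6.12
tool_pos: [0.4212, -0.2797, 0.1223]
ee_rot: [3.141, -0.0, 2.632]
wrist_force: [-0.5, -0.2, -0.9]
width: 0.0281
finger_force: 29.9
```

```bash
python3 - <<'E'
from h import *
S=snap('wrist','w3');im=cv2.imread('pics/w3.png')
o=readout.get_obs();print(o['tool_pos'],o['ee_rot'],rel([.4211,-.2804,.0625]),o['wrist_force'])
p=proj(S,[(*CUP[29],.033),(*CUP[23],.033),(*CUP[43],.033)]);print(p)
for q in p:cv2.drawMarker(im,tuple(int(v) for v in q),(0,0,255),0,8)
cv2.imwrite('pics/w3m.png',cv2.resize(im[60:300,130:390],(780,600)))
E
```

```text
[ 0.42153581 -0.27989938  0.12294771] [-3.14142590e+00  1.18246091e-03  2.63203648e+00] [ 0.001  -0.0032  0.3022] [ 0.10155432 -0.38229675 -1.29239776]
[[253.96690744 195.2520881 ]
 [253.35185688 124.08354249]
 [327.78597638 123.52276632]]
```

View pics/w3m.png

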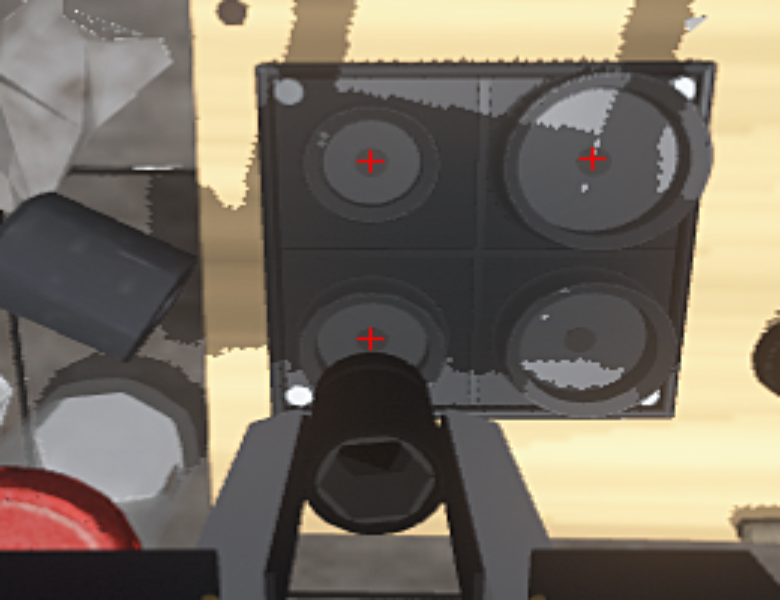

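Wrist view: the cup-centre marks sit dead centre in the cups, and socket 29 is held upright above its own cup at about (254,195). I'll lower it now.

Call:
carry_out(
  motion="0 -0.003 0.11 0 0 0 0; 0 0 0.11 0 0 0 0; 0 0 0.05 0 0 0 0; 0 0 0.03 0 0 0 0; 0 0 0 0 0 0 0",
)

```text
time: 6.8
tool_pos: [0.4213, -0.2809, 0.0629]
ee_rot: [-3.141, 0.001, 2.631]
wrist_force: [0.4, 0.2, -1.6]
width: 0.0282
finger_force: 30.0
```

```bash
python3 - <<'E'
from h import *
o=readout.get_obs();print(o['tool_pos'],rel([.4211,-.2804,.0625]),o['wrist_force'])
E
```

```text
[ 0.4212996  -0.2809041   0.06289577] [0.0021 0.0017 0.002 ] [ 0.44164784  0.1759192  -1.55676876]
```

Call:
carry_out(
  motion="0 0 0 0 0 0 0.45; 0 0 0 0 0 0 0.45; 0 0 0 0 0 0 0.45; 0 0 -0.25 0 0 0 0.5; 0 0 -0.25 0 0 0 0.75; 0 0 0 0 0 0 0.75; 0 0 0 0 0 0 0.75",
)

```text
time: 7.68
tool_pos: [0.4206, -0.2805, 0.1617]
ee_rot: [3.142, -0.0, 2.631]
wrist_force: [-0.2, -0.8, -0.3]
width: 0.07
finger_force: 0.0
```

```bash
python3 - <<'E'
from h import *
o=readout.get_obs();print(o['tool_pos'],o['width'],rel(SOC[36]),o['wrist_force'])
E
```

```text
[ 0.42058645 -0.2804734   0.16165331] 0.06995210344500084 [-0.0363  0.7186  0.5283] [-0.18918056 -0.79167085 -0.3468799 ]
```

Call:
carry_out(
  motion="-0.009 0.18 0 0 0 0 0.75; -0.009 0.18 0 0 0 0 0.75; -0.009 0.18 0 0 0 0 0.75; -0.009 0.179 0 0 0 0 0.75; 0 0 0.18 0 0 0 0.75; 0 0 0 0 0 0 0.75; 0 0 0 0 0 0 0.75",
)

```text
time: 8.55
tool_pos: [0.4968, -0.1588, 0.1256]
ee_rot: [-3.141, -0.002, 2.631]
wrist_force: [-0.6, -0.4, 0.7]
width: 0.0709
finger_force: 0.0
```

```bash
python3 - <<'E'
from h import *
S=snap('wrist','w4');im=cv2.imread('pics/w4.png')
o=readout.get_obs();print(o['tool_pos'],o['width'],rel(SOC[36],o))
p=proj(S,[(*SOC[36][:2],.084),(*SOC[36][:2],.021),(*SOC[43][:2],.093),(*CUP[29],.089)])
for q in p:cv2.drawMarker(im,tuple(int(v) for v in q),(0,0,255),0,8)
cv2.imwrite('pics/w4m.png',cv2.resize(im[60:300,100:420],(800,600)))
E
```

```text
[ 0.49733741 -0.1591779   0.12652585] 0.0705061446134066 [0.0026 0.002  0.3526]
```

View pics/w4m.png

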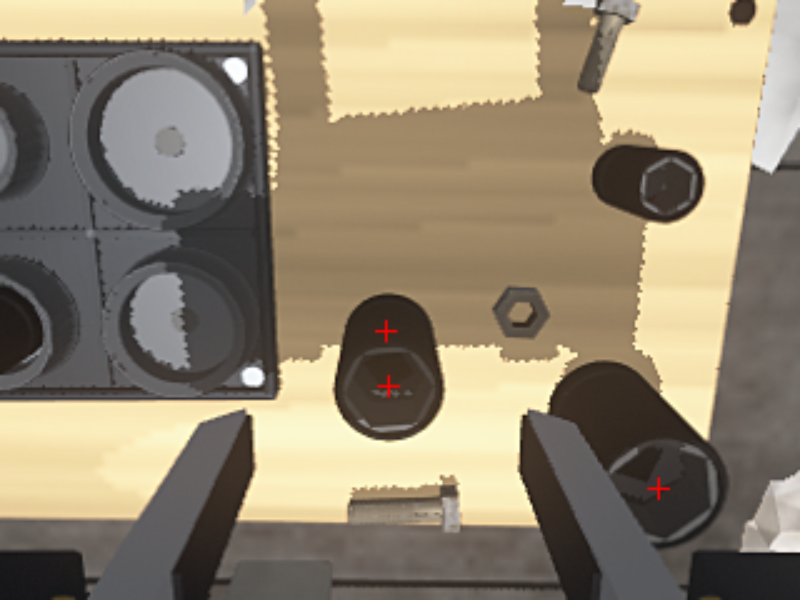

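Wrist view: the marker sits on socket 36's hexagon at about (255,216), and the fingers straddle it clear of socket 43.

Call:
carry_out(
  motion="0.001 0 0.176 0 0 0 0.75; 0.001 0.001 0.176 0 0 0 0.75; 0 0 0 0 0 0 0.75; 0 0 0 0 0 0 0; 0 0 0 0 0 0 0; 0 0 0 0 0 0 0; 0 0 0 0 0 0 0; 0 0 0 0 0 0 0",
)

```text
time: 9.6
tool_pos: [0.4976, -0.1585, 0.0565]
ee_rot: [3.141, 0.002, 2.631]
wrist_force: [-0.5, 0.6, 2.2]
width: 0.0355
finger_force: 30.0
```

```bash
python3 -c "
from h import *
o=readout.get_obs();print(o['tool_pos'],o['width']);place(36,.06)"
```

```text
[ 0.49759243 -0.15847107  0.05650727] 0.035481949018087204
slip 0.0004 target [ 0.4515 -0.2218  0.1285] rel [ 0.0459 -0.3887 -0.3601]
```

Call:
carry_out(
  motion="0 0 -0.2 0 0 0 0; 0 0 -0.2 0 0 0 0; 0.023 -0.194 0 0 0 0 0; 0.023 -0.194 0 0 0 0 0; 0 0 0.1 0 0 0 0; 0 0 0 0 0 0 0; 0 0 0 0 0 0 0",
)

```text
time: 10.48
tool_pos: [0.4511, -0.2212, 0.1156]
ee_rot: [3.142, -0.001, 2.632]
wrist_force: [0.2, 0.6, -1.2]
width: 0.0353
finger_force: 30.0
```

```bash
python3 -c "
from h import *
o=readout.get_obs();print(o['tool_pos'],rel([.4515,-.2218,.0685],o))"
```

```text
[ 0.45114172 -0.22122085  0.11557697] [-0.0031 -0.0017  0.2354]
```

Call:
carry_out(
  motion="-0.003 -0.002 0.1 0 0 0 0; 0 0 0.08 0 0 0 0; 0 0 0.035 0 0 0 0; 0 0 0.02 0 0 0 0; 0 0 0 0 0 0 0",
)

```text
time: 11.1
tool_pos: [0.4518, -0.2223, 0.0691]
ee_rot: [-3.141, 0.001, 2.631]
wrist_force: [0.1, -0.6, -1.8]
width: 0.0353
finger_force: 30.0
```

```bash
python3 -c "
from h import *
o=readout.get_obs();print(o['tool_pos'],rel([.4515,-.2218,.0685],o),o['wrist_force'])"
```

```text
[ 0.45180436 -0.2223474   0.06911086] [0.0027 0.0016 0.0031] [ 0.1454041  -0.63325537 -1.81699325]
```

Call:
carry_out(
  motion="0 0 0 0 0 0 0.5; 0 0 0 0 0 0 0.5; 0 0 0 0 0 0 0.5; 0 0 -0.2 0 0 0 0.5; 0 0 -0.22 0 0 0 0.85; 0 0 0 0 0 0 0.85; 0 0 0 0 0 0 0.85",
)

```text
time: 11.98
tool_pos: [0.4512, -0.222, 0.1522]
ee_rot: [-3.142, -0.001, 2.631]
wrist_force: [0.6, -0.2, 0.4]
width: 0.0735
finger_force: 0.0
```

```bash
python3 - <<'E'
from h import *
o=readout.get_obs();print(o['tool_pos'],o['width'],rel(SOC[43]),o['wrist_force'])
E
```

```text
[ 0.45120046 -0.22202459  0.15218291] 0.07349689041472124 [-0.2003  0.8216  0.4358] [ 0.58936828 -0.19771922  0.40366241]
```

Call:
carry_out(
  motion="-0.05 0.205 0 0 0 0 0.85; -0.05 0.205 0 0 0 0 0.85; -0.05 0.205 0 0 0 0 0.85; -0.05 0.205 0 0 0 0 0.85; 0 0 0.1 0 0 0 0.85; 0 0 0 0 0 0 0.85; 0 0 0 0 0 0 0.85",
)

```text
time: 12.85
tool_pos: [0.5658, -0.0988, 0.1319]
ee_rot: [-3.141, -0.002, 2.631]
wrist_force: [-0.5, -0.1, 0.3]
width: 0.0798
finger_force: 0.0
```

```bash
python3 - <<'E'
from h import *
S=snap('wrist','w5');im=cv2.imread('pics/w5.png')
o=readout.get_obs();print(o['tool_pos'],o['width'],rel(SOC[43],o))
p=proj(S,[(*SOC[43][:2],.093),(*SOC[43][:2],.021),(*SOC[23][:2],.071)]);print(p)
for q in p:cv2.drawMarker(im,tuple(int(v) for v in q),(0,0,255),0,8)
cv2.imwrite('pics/w5m.png',cv2.resize(im[60:300,100:420],(800,600)))
E
```

```text
[ 0.56617013 -0.09903075  0.13262111] 0.07993565289314086 [0.0009 0.0043 0.3381]
[[255.68299765 216.06561067]
 [255.4288064  191.16313614]
 [255.92720514  93.28358897]]
```

View pics/w5m.png

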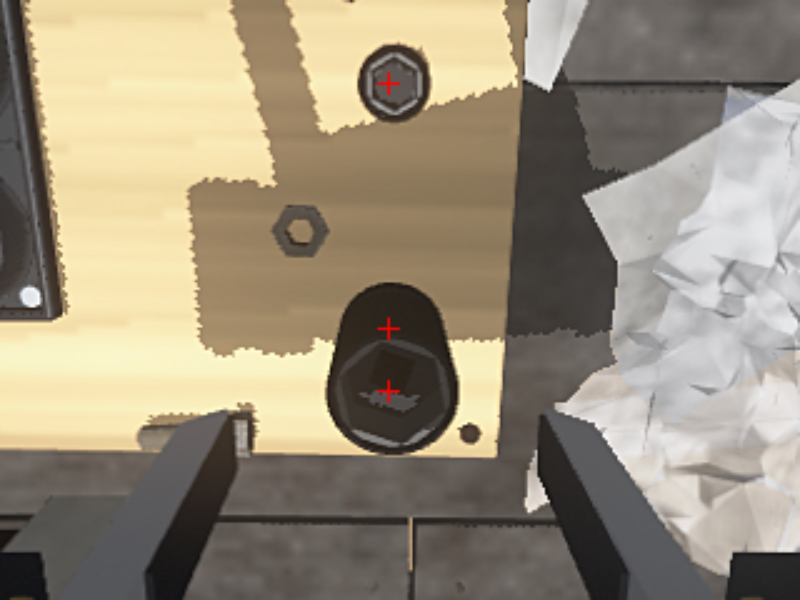

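Wrist view: socket 43's top is centred at about (257,216), within 1 mm of the mark. Socket 23 sits about 2 px right of its mark, so I'll correct its position.

Call:
carry_out(
  motion="0 0.004 0.168 0 0 0 0.85; 0 0.003 0.168 0 0 0 0.85; 0 0 0 0 0 0 0.85; 0 0 0 0 0 0 0; 0 0 0 0 0 0 0; 0 0 0 0 0 0 0; 0 0 0 0 0 0 0; 0 0 0 0 0 0 0",
)

```text
time: 13.9
tool_pos: [0.5675, -0.0976, 0.0662]
ee_rot: [3.141, 0.001, 2.631]
wrist_force: [0.0, -0.8, 1.7]
width: 0.0426
finger_force: 30.0
```

```bash
sed -i 's/23:(.4856,-.0527,.043)/23:(.4865,-.0511,.043)/' h.py; python3 -c "
from h import *
o=readout.get_obs();print(o['tool_pos'],o['width']);place(43,.06)"
```

```text
[ 0.56752647 -0.09755107  0.06619512] 0.04259876092120788
slip 0.0007 target [ 0.394  -0.1901  0.1382] rel [ 0.5306 -0.8277 -0.3607]
```

Call:
carry_out(
  motion="0 0 -0.225 0 0 0 0; 0 0 -0.225 0 0 0 0; 0.133 -0.207 0 0 0 0 0; 0.133 -0.207 0 0 0 0 0; 0.133 -0.207 0 0 0 0 0; 0.132 -0.207 0 0 0 0 0; 0 0 0.09 0 0 0 0; 0 0 0 0 0 0 0; 0 0 0 0 0 0 0",
)

```text
time: 15.02
tool_pos: [0.3942, -0.1894, 0.137]
ee_rot: [3.141, -0.001, 2.633]
wrist_force: [0.7, 0.8, -3.1]
width: 0.0426
finger_force: 30.0
```

```bash
python3 -c "
from h import *
o=readout.get_obs();print(o['tool_pos'],rel([.394,-.1901,.0782],o))"
```

```text
[ 0.39417282 -0.18938515  0.13695972] [-0.0013 -0.0037  0.2938]
```

Call:
carry_out(
  motion="-0.001 -0.004 0.11 0 0 0 0; 0 0 0.11 0 0 0 0; 0 0 0.05 0 0 0 0; 0 0 0.022 0 0 0 0; 0 0 0 0 0 0 0; 0 0 0 0 0 0 0",
)

```text
time: 15.78
tool_pos: [0.394, -0.1912, 0.08]
ee_rot: [-3.141, 0.002, 2.631]
wrist_force: [-0.1, 0.0, -3.1]
width: 0.0428
finger_force: 30.0
```

```bash
python3 -c "
from h import *
o=readout.get_obs();print(o['tool_pos'],rel([.394,-.1901,.0782],o),o['wrist_force'])"
```

```text
[ 0.39402836 -0.19116405  0.07999815] [0.0027 0.0046 0.009 ] [-0.14939929  0.04930102 -3.10611304]
```

Call:
carry_out(
  motion="0.002 0.003 0.008 0 0 0 0; 0 0 0 0 0 0 0; 0 0 0 0 0 0 0.6; 0 0 0 0 0 0 0.6; 0 0 0 0 0 0 0.6; 0 0 -0.2 0 0 0 0.6; 0 0 -0.2 0 0 0 0.6; 0 0 0 0 0 0 0.6; 0 0 0 0 0 0 0.6",
)

```text
time: 16.9
tool_pos: [0.393, -0.1899, 0.1568]
ee_rot: [3.142, -0.001, 2.631]
wrist_force: [0.9, 0.6, -0.2]
width: 0.056
finger_force: 0.0
```

```bash
python3 -c "
from h import *
o=readout.get_obs();print(o['tool_pos'],rel(SOC[23],o),o['wrist_force'])"
```

```text
[ 0.39300041 -0.18986869  0.15675911] [-0.0695  0.8338  0.5687] [ 0.89984513  0.59366989 -0.1895533 ]
```

Call:
carry_out(
  motion="-0.017 0.208 0 0 0 0 0.6; -0.017 0.208 0 0 0 0 0.6; -0.018 0.209 0 0 0 0 0.6; -0.017 0.209 0 0 0 0 0.6; 0 0 0.23 0 0 0 0.6; 0 0 0 0 0 0 0.6; 0 0 0 0 0 0 0.6",
)

```text
time: 17.77
tool_pos: [0.4865, -0.0515, 0.1114]
ee_rot: [-3.141, -0.001, 2.631]
wrist_force: [0.4, -0.1, 1.3]
width: 0.0563
finger_force: 0.0
```

```bash
python3 - <<'E'
from h import *
S=snap('wrist','w6');im=cv2.imread('pics/w6.png')
o=readout.get_obs();print(o['tool_pos'],o['width'],rel(SOC[23],o))
p=proj(S,[(*SOC[23][:2],.071),(*SOC[23][:2],.021)]);print(p)
for q in p:cv2.drawMarker(im,tuple(int(v) for v in q),(0,0,255),0,8)
cv2.imwrite('pics/w6m.png',cv2.resize(im[100:340,100:420],(800,600)))
E
```

```text
[ 0.48722528 -0.05182535  0.11245056] 0.056362693885079015 [0.0054 0.0013 0.3472]
[[255.12340109 214.83902745]
 [255.0230783  196.50358481]]
```

View pics/w6m.png

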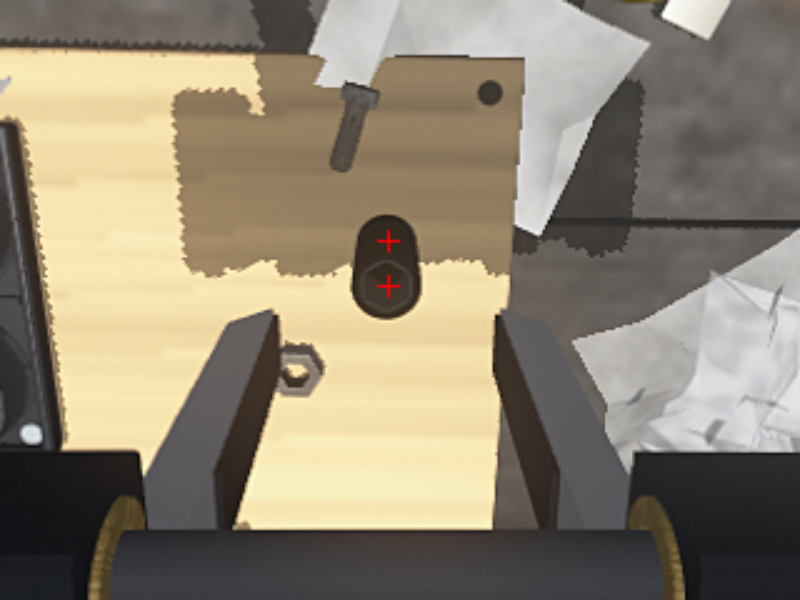

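Wrist view: the marker sits on socket 23's hexagon at about (255,215), and the nut at (220,247) is clear and below tip height.

Call:
carry_out(
  motion="0.003 0 0.172 0 0 0 0.6; 0.003 0 0.172 0 0 0 0.6; 0 0 0 0 0 0 0.6; 0 0 0 0 0 0 0; 0 0 0 0 0 0 0; 0 0 0 0 0 0 0; 0 0 0 0 0 0 0; 0 0 0 0 0 0 0",
)

```text
time: 18.82
tool_pos: [0.4864, -0.0509, 0.0435]
ee_rot: [3.141, 0.002, 2.631]
wrist_force: [-0.0, -0.3, 4.0]
width: 0.0224
finger_force: 30.0
```

```bash
python3 -c "
from h import *
o=readout.get_obs();print(o['tool_pos'],o['width']);place(23,.06)"
```

```text
[ 0.48636262 -0.05091811  0.04350445] 0.022444805991705296
slip -0.0002 target [ 0.3613 -0.2475  0.1155] rel [ 0.0649 -1.163  -0.3603]
```

Call:
carry_out(
  motion="0 0 -0.275 0 0 0 0; 0 0 -0.275 0 0 0 0; 0 0 0 0 0 0 0; 0.013 -0.2326 0 0 0 0 0; 0.013 -0.2326 0 0 0 0 0; 0.013 -0.2326 0 0 0 0 0; 0.013 -0.2326 0 0 0 0 0; 0.013 -0.2326 0 0 0 0 0; 0 0 0 0 0 0 0; 0 0 0.19 0 0 0 0; 0 0 0 0 0 0 0; 0 0 0 0 0 0 0",
)

```text
time: 20.32
tool_pos: [0.3612, -0.2467, 0.1148]
ee_rot: [3.141, -0.0, 2.632]
wrist_force: [1.1, -0.4, -0.6]
width: 0.0224
finger_force: 30.0
```

```bash
python3 -c "
from h import *
o=readout.get_obs();print(o['tool_pos'],rel([.3613,-.2475,.0555],o))"
```

```text
[ 0.36121618 -0.24669513  0.11481694] [-0.0025 -0.0034  0.2966]
```

Call:
carry_out(
  motion="-0.002 -0.003 0.11 0 0 0 0; 0 0 0.11 0 0 0 0; 0 0 0.05 0 0 0 0; 0 0 0.027 0 0 0 0; 0 0 0 0 0 0 0; 0 0 0 0 0 0 0",
)

```text
time: 21.08
tool_pos: [0.3614, -0.2484, 0.0561]
ee_rot: [-3.141, 0.002, 2.631]
wrist_force: [0.2, 0.6, -0.7]
width: 0.0224
finger_force: 30.0
```

```bash
python3 -c "
from h import *
o=readout.get_obs();print(o['tool_pos'],rel([.3613,-.2475,.0555],o),o['wrist_force'])"
```

```text
[ 0.36136403 -0.2484304   0.05612144] [0.0026 0.0039 0.0031] [ 0.15803333  0.58996591 -0.67083354]
```

Next I'll release it, rise, and back off sideways so I can view the tray.

Call:
carry_out(
  motion="0 0 0 0 0 0 0.4; 0 0 0 0 0 0 0.4; 0 0 0 0 0 0 0.4; 0 0 -0.2 0 0 0 0.4; 0 0 -0.25 0 0 0 0.4; -0.2 0.1 -0.2 0 0 0 0.4; -0.2 0.1 -0.1 0 0 0 0.4; 0 0 0 0 0 0 0.4; 0 0 0 0 0 0 0.4",
)

```text
time: 22.2
tool_pos: [0.4494, -0.2519, 0.2043]
ee_rot: [-3.141, -0.002, 2.631]
wrist_force: [-0.3, -0.3, -0.5]
width: 0.0376
finger_force: 0.0
```

```bash
python3 - <<'E'
from h import *
S=snap('wrist','w7');im=cv2.imread('pics/w7.png');T=snap('scene','s7')
H={23:50,29:56,36:63,43:72}
for n in CUP:
    t=np.array([*CUP[n],.033+H[n]/1000]);a=np.linspace(0,2*np.pi,60)
    p=proj(S,t+np.c_[np.cos(a),np.sin(a),0*a]*n/2000);cv2.polylines(im,[np.int32(p*1)],True,(0,0,255),1)
i2=cv2.imread('pics/s7.png')[180:330,185:335]
cv2.imwrite('pics/w7m.png',np.hstack([cv2.resize(im[40:280,110:350],(400,400)),cv2.resize(i2,(400,400))]))
print(readout.get_obs()['tool_pos'])
E
```

```text
[ 0.44890418 -0.25187735  0.20418488]
```

View pics/w7m.png

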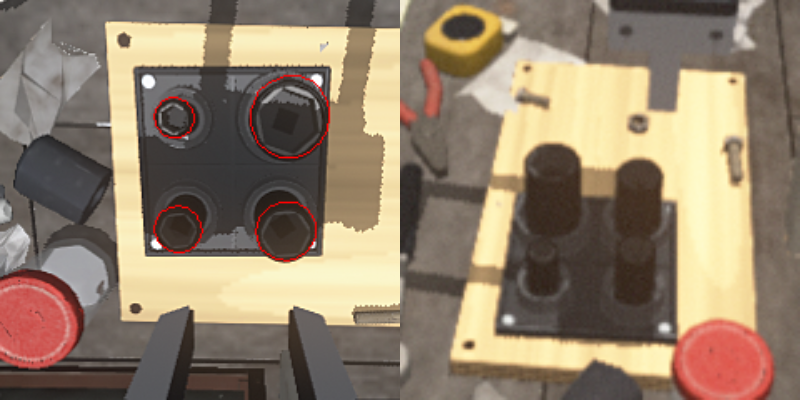

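All four sockets stand upright in their own cups. Their tops match the outlines drawn for fully seated sockets: 23 at about (215,111), 43 (283,110), 29 (217,177) and 36 (282,178). The gripper is clear, so I'll hand the job in.

```bash
python3 -c "
from bench import robot
print(robot.close_job())"
```

```text
the job is handed in; nothing more can be done
None
```

The job is handed in after about 22 s of robot time: all four sockets stand upright in the cups made for them, and the last picture shows them fully seated; no verdict was shown.

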